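# Load a moulded disc and index it under the hardness gauge

### The job

The index plate of the hardness tester has been left between two stations, its spring plunger riding on the plate. Put the green specimen disc from the steel tray flat into the plate's empty blue nest, then push the plate gently round by one of its posts, anticlockwise seen from above, until the plunger drops into the next notch and stops it, with the loaded nest under the gauge. Stop pushing as soon as it locks, never lean on the plate or the gauge with more than 12 N, and leave everything else where it is.

Things in the scene. Friction and masses are not known exactly. Their poses are not given: they have to be found in the camera images.
- stand: Hardness tester stand, fixed: white casting 380 x 420 x 28 mm, carrying index plate, gauge and stop block. Origin on the table on the plate's axis, z up. Gauge column (32 mm thick, 330 mm tall) at y = -190 mm in its frame. Grey stop block at about +x: 111 to 174 mm from the axis, 86 mm high, its plunger's knob (28 mm across) up to 112 mm.
- pivot (a point): Point on the rotation axis of the index plate at the height of the plate's top face, 52 mm above the table. The plate is an aluminium disc 270 mm across, 12 mm thick, with a hub 44 mm across and 20 mm high in the middle. Drag of its bearing about 0.2 N m; it stays where it is left.
- plate (a joint): Index plate's angle, rad, growing anticlockwise seen from above; 0: empty nest towards the stand's -x; 1.571: nest centred under the gauge (stand's -y). Notches every 1.571. The stop block is clamped in an arc slot, set off by an unknown amount so that readings fall on fresh spots: the plate locks anywhere within 0.16 rad either side of 1.571; this must be felt.
- plunger (a joint): Lift (m) of the spring plunger, a round-nosed 8 mm pin in the stop block pressing down on the plate's rim: 0 = dropped into a notch, about 0.005 = riding on the flat top. In its last 0.03 rad or so the dropping nose draws the plate on, away from the finger (push force vanishes); then the pin locks the plate (0.6 mm play) and further pushing meets a hard stop.
- nest (a point): Centre of the floor of the empty nest, 78 mm from the plate's axis: a blue ring 64 mm across outside, 52.4 mm bore, 5 mm deep, on the plate's top face (floor 52 mm above the table). The other three nests (dark steel rings, at quarter turns) hold grey discs fixed to the plate, 12 mm thick.
- post_a (a point): Push post 95 mm from the plate's axis, 45 deg ahead (anticlockwise) of the empty nest. Point at its foot on the plate's top face. Posts a to d are alike, at quarter turns anticlockwise: pin 14 mm across with a red tip, 45 mm high above the plate's face, with a foot collar 20 mm across and 4 mm high.
- post_b (a point): Foot of the push post 135 deg ahead (anticlockwise) of the empty nest; see post_a.
- post_c (a point): Foot of the push post 225 deg ahead (135 deg behind) the empty nest; see post_a.
- post_d (a point): Foot of the push post 45 deg behind the empty nest; see post_a.
- gauge_tip (a point): Centre of the underside of the gauge's round foot (18 mm across), 88 mm above the table, 78 mm from the plate's axis: about 24 mm above a loaded disc. The stem is 20 mm thick up to 148 mm above the table; above that the gauge's dial and head are 60 mm wide.
- disc_green: The specimen to load: a loose moulded green disc 50 mm across and 12 mm thick, about 30 g, lying flat in the tray. Origin at the centre of its underside, z up.
- disc_red: Red disc of the same size in the tray; to be left there.
- disc_black: Black disc of the same size in the tray; to be left there.
- tray: Stainless steel tray fixed to the bench, 240 mm (its x) x 160 mm (its y), walls 18 mm high and 2 mm thick, floor 2 mm thick. Origin on the table under its centre. The three discs lie about 72 mm apart along its x axis, near its middle line.
- weight_big: Loose steel test weight, 96 mm across, 50 mm high, standing on the bench; origin under its centre.
- weight_small: Loose steel test weight, 80 mm across, 34 mm high, standing on the bench; origin under its centre.
- spray: Loose spray can, 54 mm across, 170 mm tall, red cap; origin under its centre.
- brush: Loose hand brush lying on the bench; origin under its middle.
- driver: Loose screwdriver lying on the bench; origin under its middle.
- dish: Loose white dish, 70 mm across, 30 mm high; origin under its centre.
Not all that is in view belongs to the job. There is more than one size of the disc_green; the job needs the largest.

How it is judged:
By the outcome, as a careful person would: the job done as asked, in the order asked, and still so for the second after the job is handed in, with the robot touching nothing.
It also fails if it takes over 72 s, if anything falls off the work surface, if the arm or the gripper's body presses on something with over 40 N, if the wrist force passes 120 N, or if a joint passes its speed limit or range.

### The arm

A 7-joint arm with a two-finger parallel gripper is mounted at the origin on the work surface. World frame = base frame: x ahead of the robot, y to its left, z up, the work surface at z = 0. Lengths are in m, angles in rad, forces in N, time in s.
With the tool pointing down it reaches from about 0.4 to 0.85 m from the base axis. Payload 10.4 kg.
Tool frame: the origin (TCP) lies between the finger pads; the fingertips stand ahead of it and the grasp point (between the pads) lies 5 mm behind it (manip.tip_extent is the z of the fingertips in the tool frame, in m); z points along the fingers, y is the line along which they close (so a half turn about z gives the same grasp; the last joint's range is limited). The gripper opens to 85 mm and grips with 20 to 120 N. Pads are 22 mm wide; open, the fingers measure 114 mm over their backs; the gripper's body (76 mm by 85 mm) begins 54 mm behind the grasp point. The pads swing forward as they close: fully open they stand 13 mm farther back than shut.
Start: joints at [-1.303, 0.332, -0.065, 1.46, 0.022, 1.35, -0.088], TCP at [0.179, 0.599, 0.245] pointing down, gripper open.
Joint ranges: [-2.6, 2.6], [-0.5, 2.12], [-1.47, 1.34], [0.16, 2.42], [-1.27, 4.41], [0.06, 2.06], [-2.6, 2.6]. Speed limits (rad/s): [2.22, 2.22, 2.79, 2.79, 3.14, 3.14, 3.14].

### API

Orientations are given as a unit quaternion [x, y, z, w].
In Python, from workcell import status, viewer, manip gives the robot as it stands.
- The arm moves only by the tool play_rows, never from a script. Its argument "plan" is one flat list of numbers, 7 for each row, row after row: the turn, a rotation vector about the tool's x, y, z in degrees, then the shift along the tool's x, y, z in m, then the opening, from 0 (shut) to 1 (fully open). In form: [ax, ay, az, dx, dy, dz, grip, ax, ay, az, dx, dy, dz, grip, ...]. A call has 1 to 20 rows; each row is the pose to reach, as a shift and turn from the pose commanded when the call began, along the tool's axes at that moment; what a row does not reach only later rows make up. A row lasts 1/8 s, in which the tool goes at most 62.5 mm and 10.7 degrees, less where a joint would pass 70% of its speed; a pose out of reach is approached as far as the arm can. A call with a gripper value outside its range is refused whole. The fingers move at their own pace and stop on an object; "squeeze" is the grip in N (left out, the last holds). Time passes only in rows, so rows that repeat a pose let the fingers close. It gives the time, the measured TCP pose, the force, the opening and the grip force at its end, in the units of the state.
- status.get_obs(): the state, without advancing time (a new reading comes with each control period).
- viewer.camera(name): name is "side" or "top"; returns the picture (384x512x3 uint8, red, green, blue); there is no depth.
- viewer.camera_model(name): a dict with "fx", "fy", "cx", "cy" (pixels), "R" (3x3) and "t" (3): a world point X has camera coordinates R X + t. Camera axes: x right, y down, z forward; pixel columns grow to the right and rows downward; lengths in m; the calibration is good to about 2 mm. A picture is of the moment at which its call begins. camera_model takes no time and is no camera call.
- manip.hand_in(): hands the job in; it is judged then, once.
The state is a dict: "clock": time; "joint_pos": joint angles; "joint_velocities": joint speeds; "tau": joint torques, N m; "position": TCP position; "ee_rot": TCP orientation; "ft_force": force on the tool from outside, world axes, zero at the start; "torque": the same for the moment, N m; "grip_width": opening from 0.0 (shut) to 1.0 (fully open); "grasp_force": force on a finger pad.
Only numpy, scipy, OpenCV 4.12 (cv2) and the standard library are available. Lean on these libraries where they do the work, as an engineer would, in place of code of your own. Each camera call takes 0.05 s, during which the arm holds its last target. There are 200 camera calls.

## Working session

There is one attempt and no reset: what is moved stays moved. The work goes in short steps, Python scripts to look and compute and a tool call to move; the robot and the scene stay as the last step left them, time stands still between calls to the robot, and variables do not carry over. Pictures are saved under pics/ and viewed, at most 10 in all, crops included, and the job is handed in when it is done.

Besides the shell and the picture viewer there is one more tool, called after "Request:" by a JSON object that holds its "api" and its "payload". play_rows: Moves the arm, as the interface text tells. Its arguments: {"type":"object","properties":{"plan":{"type":"array","items":{"type":"number"}},"squeeze":{"type":"number"}},"required":["plan"]}

```bash
ls; mkdir -p pics
python3 - <<'E'
from workcell import status, viewer, manip
import cv2
o=status.get_obs(); print(o['clock'],o['position'],o['ee_rot'],o['ft_force'],o['grip_width'],manip.tip_extent)
for n in('top','side'):
    cv2.imwrite(f'pics/{n}0.png',cv2.resize(viewer.camera(n)[:,:,::-1],(800,600),interpolation=cv2.INTER_CUBIC)); m=viewer.camera_model(n);print(n,m)
E
```

```text
pics
0.0 [0.17908896 0.59842438 0.24453151] [ 1.44878759e-01  9.89449169e-01 -6.94949109e-04 -7.07621796e-05] [-0.33168073 -0.35445091  0.11008161] 1.0010194306353184 0.014
top {'fx': 472.28245003935325, 'fy': 472.28245003935325, 'cx': 258.1538338122043, 'cy': 196.50525143049973, 'R': array([[-0.02473858, -0.99963137,  0.01118602],
       [-0.98908744,  0.02284895, -0.1455471 ],
       [ 0.14523785, -0.01466458, -0.98928809]]), 't': array([-0.02256659,  0.54724153,  1.66665706])}
side {'fx': 367.45245276382724, 'fy': 367.45245276382724, 'cx': 251.58068290705853, 'cy': 196.45706274899308, 'R': array([[-0.98849998, -0.15013141,  0.0181205 ],
       [-0.12708705,  0.75981394, -0.63759835],
       [ 0.08195533, -0.63256884, -0.77015582]]), 't': array([0.49792963, 0.1503332 , 1.22544126])}
```

View pics/top0.png

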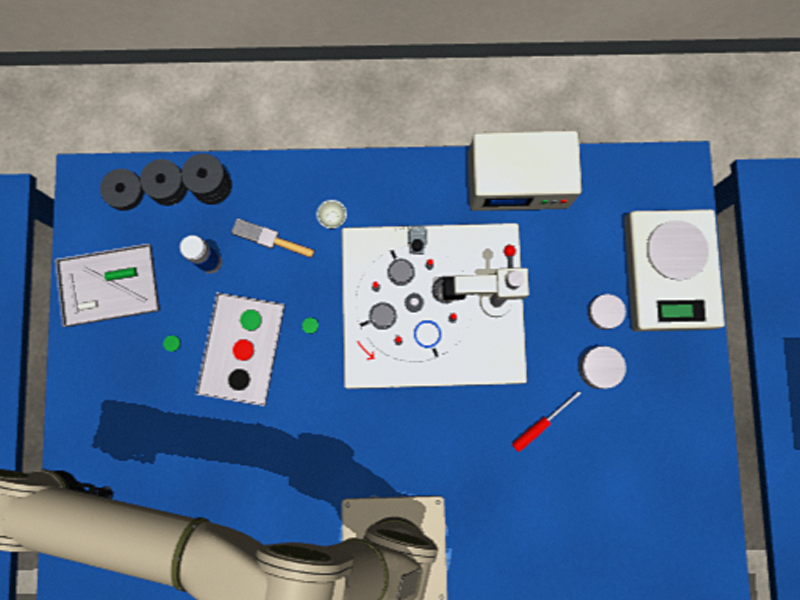

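View pics/side0.png

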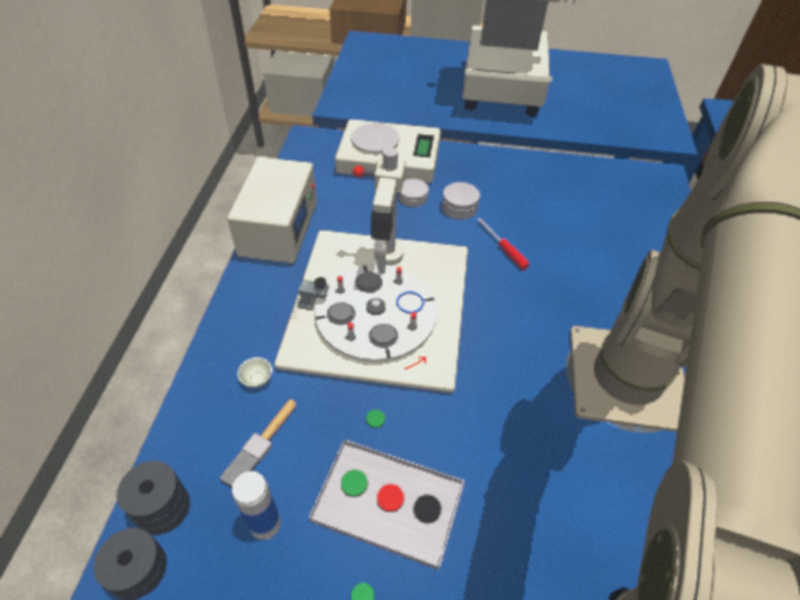

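The top view shows the green tray disc at (251,320), the red at (244,350), the blue nest at (427,334) and the hub at (414,302). Posts' red tips are at about (376,286), (430,264), (453,318) and (398,341). The stop block is at (417,238), towards world +x, and the gauge head at (513,280). Now measuring.

```bash
cat > h.py <<'E'
from workcell import status, viewer, manip
import cv2, numpy as np
def ray(n,u,v,z):
    m=viewer.camera_model(n);R,t=np.array(m['R']),np.array(m['t'])
    c=-R.T@t; d=R.T@np.array([(u-m['cx'])/m['fx'],(v-m['cy'])/m['fy'],1]); return (c+d*(z-c[2])/d[2])
def proj(n,X):
    m=viewer.camera_model(n);p=np.array(m['R'])@X+m['t'];return m['fx']*p[0]/p[2]+m['cx'],m['fy']*p[1]/p[2]+m['cy']
def blobs(n,im,col,amin=4,box=None):
    hsv=cv2.cvtColor(im,cv2.COLOR_RGB2HSV);h,s,v=cv2.split(hsv)
    k={'green':(h>45)&(h<85)&(s>120),'red':((h<8)|(h>172))&(s>120)&(v>70),'blue':(h>100)&(h<130)&(s>90)}[col].astype(np.uint8)
    if box: q=np.zeros_like(k);q[box[1]:box[3],box[0]:box[2]]=1;k*=q
    N,l,st,c=cv2.connectedComponentsWithStats(k)
    return [(c[i],st[i]) for i in range(1,N) if st[i,4]>=amin]
E
python3 - <<'E'
from h import *
T=viewer.camera('top');S=viewer.camera('side')
f=lambda X:np.round(X,4)
for n,im in(('top',T),('side',S)):
    for c,z in(('green',.014),('red',.097),('blue',.055)):
        for p,st in blobs(n,im,c):
            if c=='blue' and not 60<st[4]<600 and not 15<st[2]<25: continue
            q=(st[0]+(st[2]-1)/2,st[1]+(st[3]-1)/2)
            if c=='red' and st[4]>60: z2=.014
            else: z2=z
            print(n,c,np.round(p,1),st,f(ray(n,*p,z2)),f(ray(n,*q,z2)))
print('hub',f(ray('top',414/1.5625,302/1.5625,.072)),f(ray('side',376/1.5625,305/1.5625,.072)))
print('stop knob',f(ray('top',417/1.5625,245/1.5625,.112)))
# stand corners
for p in[(343,229),(522,223),(526,383),(345,388)]: print(f(ray('top',p[0]/1.5625,p[1]/1.5625,.028)))
E
```

```text
top green [348.3 128.4] [347 128   4   2   7] [ 0.8011 -0.3811  0.014 ] [ 0.8008 -0.3819  0.014 ]
top green [ 76.9 175. ] [ 67 171  20   8 102] [0.6459 0.6288 0.014 ] [0.6476 0.6301 0.014 ]
top green [432.9 198.5] [423 195  21   8 165] [ 0.5281 -0.6795  0.014 ] [ 0.5281 -0.6797  0.014 ]
top green [160.  204.3] [154 198  13  13 133] [0.5298 0.3231 0.014 ] [0.531  0.3231 0.014 ]
top green [198.2 207.9] [194 203  10  11  83] [0.5133 0.1838 0.014 ] [0.513  0.1828 0.014 ]
top green [109.5 219.4] [105 215  10  10  84] [0.4789 0.5057 0.014 ] [0.4785 0.5057 0.014 ]
top red [360.6 128.3] [359 127   4   3   9] [ 0.7761 -0.4071  0.097 ] [ 0.7774 -0.407   0.097 ]
top red [325.8 159.9] [323 157   7   7  42] [ 0.6634 -0.2774  0.097 ] [ 0.6632 -0.2781  0.097 ]
top red [274.7 167.5] [273 166   4   4  14] [ 0.6402 -0.0957  0.097 ] [ 0.6402 -0.095   0.097 ]
top red [239.9 181.6] [239 180   3   4  11] [0.5924 0.0279 0.097 ] [0.5928 0.0275 0.097 ]
top red [289.7 202.2] [288 201   4   4  12] [ 0.5154 -0.1442  0.097 ] [ 0.5145 -0.1436  0.097 ]
top red [254.5 216.7] [253 215   4   4  14] [ 0.4676 -0.0204  
[... 1032 characters left out ...]
0.3209  0.014 ] [ 0.2482 -0.3222  0.014 ]
side red [255. 172.] [254 171   3   3   5] [ 0.5151 -0.1427  0.097 ] [ 0.5151 -0.1427  0.097 ]
side red [217. 178.] [216 177   3   3   5] [ 0.6397 -0.0929  0.097 ] [ 0.6397 -0.0929  0.097 ]
side red [264.2 201.2] [263 200   3   4   8] [ 0.4663 -0.0179  0.097 ] [ 0.467  -0.0167  0.097 ]
side red [223.6 207.8] [223 206   3   4   8] [0.5917 0.0302 0.097 ] [0.5907 0.0291 0.097 ]
side red [249.5 318.1] [242 310  16  17 224] [0.4581 0.3417 0.014 ] [0.458  0.3416 0.014 ]
hub [ 0.5529 -0.0596  0.072 ] [ 0.5504 -0.051   0.072 ]
stop knob [ 0.6759 -0.0686  0.112 ]
[0.7381 0.1022 0.028 ]
[ 0.7434 -0.3224  0.028 ]
[ 0.3654 -0.3134  0.028 ]
[0.364  0.1025 0.028 ]
```

Request:
{"api": "play_rows", "payload": {"plan": [0,0,-1,-0.04,-0.016,0,0.8,0,0,-2,-0.08,-0.032,0,0.7,0,0,-3.4,-0.13,-0.05,0,0.7,0,0,-3.4,-0.18,-0.07,0,0.7,0,0,-3.4,-0.23,-0.09,0,0.7,0,0,-3.4,-0.28,-0.11,0,0.7,0,0,-3.4,-0.33,-0.13,0.03,0.7,0,0,-3.4,-0.38,-0.15,0.06,0.7,0,0,-3.4,-0.414,-0.162,0.1,0.7,0,0,-3.4,-0.414,-0.162,0.14,0.7,0,0,-3.4,-0.414,-0.162,0.17,0.7,0,0,-3.4,-0.414,-0.162,0.17,0.7,0,0,-3.4,-0.414,-0.162,0.17,0.7,0,0,-3.4,-0.414,-0.162,0.17,0.7], "squeeze": 30}}

```text
clock: 1.95
position: [0.5301, 0.3255, 0.0771]
ee_rot: [0.115, 0.993, 0.001, 0.001]
ft_force: [0.5, -0.3, -0.0]
grip_width: 0.701
grasp_force: 0.0
```

```bash
cat >> h.py <<'E'
from scipy.spatial.transform import Rotation as Ro
def to(x,y,z):
    o=status.get_obs();R=Ro.from_quat(o['ee_rot']).as_matrix()
    a=np.degrees(np.arctan2(R[1,1],R[0,1]))
    print('t',o['clock'],'pos',np.round(o['position'],4),'yang',round(a,1),'tilt',np.round(R[:,2],3),'F',np.round(o['ft_force'],2),'g',round(o['grip_width'],3),o['grasp_force'],'tip',manip.tip_extent)
    print('tool delta',np.round(R.T@(np.array([x,y,z])-o['position']),4))
E
python3 - <<'E'
from h import *
to(.529,.324,.02)
S=viewer.camera('side');T=viewer.camera('top')
for p,st in blobs('side',S,'green',30): print(st,ray('side',*p,.014))
f=lambda X:np.round(X,4)
# nest in both views, knob
for n,im in(('top',T),('side',S)):
    u,v=proj(n,np.array([.482,-.087,.057])); b=[int(u-14),int(v-14),int(u+14),int(v+14)]
    k=im.astype(int); m=((k[...,2]-k[...,0])>40).astype(np.uint8)
    q=np.zeros_like(m);q[b[1]:b[3],b[0]:b[2]]=1;m*=q
    pts=cv2.findNonZero(m);e=cv2.fitEllipse(cv2.convexHull(pts));print(n,len(pts),e,f(ray(n,*e[0],.057)))
im=np.vstack([cv2.resize(T[135:235,210:340],(800,600),interpolation=cv2.INTER_CUBIC)])
cv2.imwrite('pics/t1.png',im[:,:,::-1])
cv2.imwrite('pics/s1.png',cv2.resize(S[150:350,150:417],(800,600),interpolation=cv2.INTER_CUBIC)[:,:,::-1])
E
```

```text
t 1.95 pos [0.5301 0.3255 0.0771] yang 76.7 tilt [ 0.002  0.002 -1.   ] F [ 0.48 -0.26 -0.02] g 0.701 0.0 tip 0.014
tool delta [ 0.0009 -0.0019  0.0571]
[240 262   6  11  46] [0.50340473 0.18741311 0.014     ]
[223 302  11  15 116] [0.52149438 0.32557238 0.014     ]
[225 373  14  11 131] [0.47884112 0.50422148 0.014     ]
top 106 ((273.2666320800781, 213.3699493408203), (17.632951736450195, 18.1356258392334), 109.7232437133789) [ 0.4822 -0.0877  0.057 ]Traceback (most recent call last):
  File "<stdin>", line 11, in <module>
cv2.error: OpenCV(4.12.0) /io/opencv/modules/imgproc/src/convhull.cpp:143: error: (-215:Assertion failed) total >= 0 && (depth == CV_32F || depth == CV_32S) in function 'convexHull'
```

Request:
{"api": "play_rows", "payload": {"plan": [0,0,0,0.001,-0.0015,0.02,0.7,0,0,0,0.001,-0.0015,0.04,0.7,0,0,0,0.001,-0.0015,0.05,0.7,0,0,0,0.001,-0.0015,0.056,0.7,0,0,0,0.001,-0.0015,0.058,0.7,0,0,0,0.001,-0.0015,0.058,0.7]}}

```text
clock: 2.8
position: [0.5283, 0.3238, 0.0176]
ee_rot: [0.115, 0.993, 0.0, 0.0]
ft_force: [0.7, -0.4, 0.5]
grip_width: 0.701
grasp_force: 0.0
```

Request:
{"api": "play_rows", "payload": {"plan": [0,0,0,0,0,0.001,0.7,0,0,0,0,0,0.002,0.7,0,0,0,0,0,0.002,0.7]}}

```text
clock: 3.18
position: [0.528, 0.3237, 0.0154]
ee_rot: [0.115, 0.993, 0.0, 0.0]
ft_force: [-0.5, -0.2, 0.1]
grip_width: 0.702
grasp_force: 0.0
```

Request:
{"api": "play_rows", "payload": {"plan": [0,0,0,0,0,0.001,0.7,0,0,0,0,0,0.002,0.7,0,0,0,0,0,0.002,0.7]}}

```text
clock: 3.55
position: [0.5279, 0.3236, 0.0132]
ee_rot: [0.115, 0.993, -0.0, -0.0]
ft_force: [0.5, -0.2, 0.6]
grip_width: 0.703
grasp_force: 0.0
```

Request:
{"api": "play_rows", "payload": {"plan": [0,0,0,0,0,0.001,0.7,0,0,0,0,0,0.002,0.7,0,0,0,0,0,0.002,0.7]}}

```text
clock: 3.92
position: [0.528, 0.3237, 0.0113]
ee_rot: [0.115, 0.993, 0.0, -0.0]
ft_force: [0.4, 0.2, -0.6]
grip_width: 0.698
grasp_force: 0.0
```

Request:
{"api": "play_rows", "payload": {"plan": [0,0,0,0,0,0.001,0.7,0,0,0,0,0,0.002,0.7,0,0,0,0,0,0.002,0.7]}}

```text
clock: 4.3
position: [0.5281, 0.3237, 0.0111]
ee_rot: [0.115, 0.993, 0.0, -0.0]
ft_force: [-6.7, -3.9, 18.3]
grip_width: 0.699
grasp_force: 9.4
```

Request:
{"api": "play_rows", "payload": {"plan": [0,0,0,0,0,-0.005,0.7,0,0,0,0,0,-0.0095,0.7,0,0,0,0,0,-0.0095,0.65,0,0,0,0,0,-0.0095,0.6,0,0,0,0,0,-0.0095,0.55,0,0,0,0,0,-0.0095,0.5,0,0,0,0,0,-0.0095,0.45,0,0,0,0,0,-0.0095,0.45,0,0,0,0,0,-0.0095,0.45]}}

```text
clock: 5.42
position: [0.528, 0.3237, 0.0189]
ee_rot: [0.115, 0.993, 0.0, -0.0]
ft_force: [-1.5, -1.5, 4.8]
grip_width: 0.561
grasp_force: 30.5
```

Request:
{"api": "play_rows", "payload": {"plan": [0,0,0,0,0,-0.02,0.45,0,0,0,0,0,-0.05,0.45,0,0,0,0,0,-0.09,0.45,0,0,0,0,0,-0.13,0.45,0,0,0,0,0,-0.13,0.45]}}

```text
clock: 6.05
position: [0.5299, 0.3247, 0.1536]
ee_rot: [0.116, 0.993, 0.003, 0.003]
ft_force: [1.1, -0.2, -0.1]
grip_width: 0.559
grasp_force: 31.0
```

Run:
```python
from h import *
to(.482,-.0875,.1)
```

```text
t 6.05 pos [0.5299 0.3247 0.1536] yang 76.7 tilt [ 0.006  0.004 -1.   ] F [ 1.14 -0.2  -0.15] g 0.559 31.034980416297913 tip 0.014
tool delta [-0.0478 -0.4125  0.0515]
```

Request:
{"api": "play_rows", "payload": {"plan": [0,0,2,-0.005,-0.03,0,0.45,0,0,4,-0.01,-0.08,0,0.45,0,0,6,-0.016,-0.13,0,0.45,0,0,8,-0.022,-0.18,0,0.45,0,0,10,-0.028,-0.23,0,0.45,0,0,10.7,-0.034,-0.28,0,0.45,0,0,10.7,-0.04,-0.33,0,0.45,0,0,10.7,-0.045,-0.37,0,0.45,0,0,10.7,-0.048,-0.4,0,0.45,0,0,10.7,-0.048,-0.4125,0,0.45,0,0,10.7,-0.048,-0.4125,0.02,0.45,0,0,10.7,-0.048,-0.4125,0.045,0.45,0,0,10.7,-0.048,-0.4125,0.06,0.45,0,0,10.7,-0.048,-0.4125,0.06,0.45,0,0,10.7,-0.048,-0.4125,0.06,0.45]}}

```text
clock: 7.92
position: [0.4806, -0.0887, 0.0895]
ee_rot: [0.207, 0.978, 0.0, 0.0]
ft_force: [0.8, -0.2, 0.1]
grip_width: 0.563
grasp_force: 31.1
```

Run:
```python
from h import *
to(.482,-.0875,.075)
S=viewer.camera('side');T=viewer.camera('top')
g=status.get_obs()['position'][2]-.0169+.006
for n,im in(('top',T),('side',S)):
    for p,st in blobs(n,im,'green',20): print(n,st,ray(n,*p,g))
a=cv2.resize(S[120:245,170:336],(800,600),interpolation=cv2.INTER_CUBIC)
cv2.imwrite('pics/s2.png',a[:,:,::-1])
```

```text
t 7.925 pos [ 0.4806 -0.0887  0.0895] yang 66.1 tilt [ 0.001  0.    -1.   ] F [ 0.84 -0.22  0.09] g 0.563 31.076261401176453 tip 0.014
tool delta [-0.0008  0.0016  0.0145]
top [ 67 171  20   9 103] [0.63267062 0.60493128 0.07871331]
top [423 195  21   8 164] [ 0.51944021 -0.65401897  0.07871331]
top [194 203  10  11  83] [0.50523456 0.17645353 0.07871331]
top [105 215  10  10  84] [0.47207402 0.48623155 0.07871331]
side [235 262  11  12 103] [0.50520663 0.22345753 0.07871331]
side [225 373  14  11 131] [0.47451482 0.51895682 0.07871331]
```

View pics/s2.png

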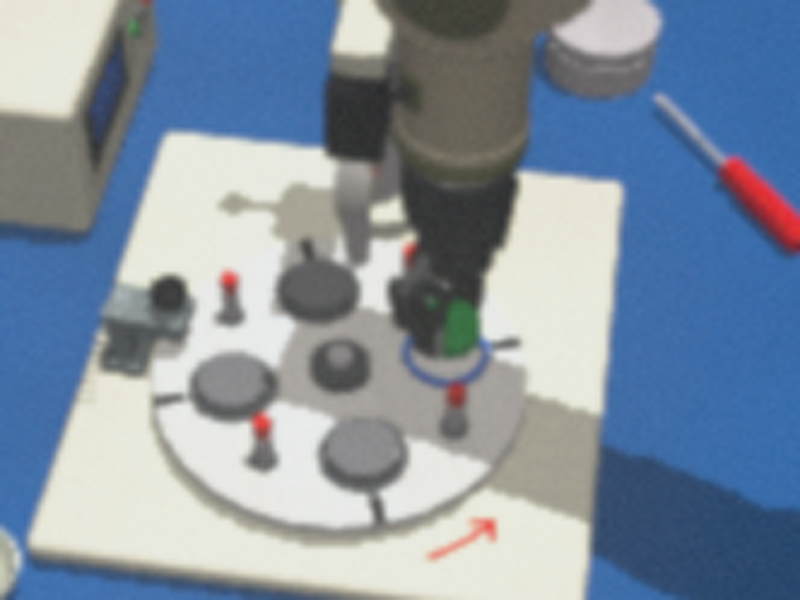

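The side crop shows the green disc (460,325) held between the pads over the blue ring (446,350). The notches are dark marks at (305,250), (165,400), (375,510) and (505,343), and the plunger knob is at (168,293). Shifting 2 mm and lowering by feel.

Request:
{"api": "play_rows", "payload": {"plan": [0,0,0,0.0008,0.0018,0.005,0.45,0,0,0,0.0008,0.0018,0.01,0.45,0,0,0,0.0008,0.0018,0.0135,0.45,0,0,0,0.0008,0.0018,0.0135,0.45]}}

```text
clock: 8.52
position: [0.4799, -0.0869, 0.0749]
ee_rot: [0.208, 0.978, -0.0, -0.0]
ft_force: [0.2, -0.9, -0.2]
grip_width: 0.559
grasp_force: 31.1
```

Request:
{"api": "play_rows", "payload": {"plan": [0,0,0,0,0,0.001,0.45,0,0,0,0,0,0.002,0.45,0,0,0,0,0,0.0025,0.45,0,0,0,0,0,0.0025,0.45]}}

```text
clock: 9.02
position: [0.4801, -0.0869, 0.0728]
ee_rot: [0.208, 0.978, 0.0, -0.0]
ft_force: [0.1, -0.3, -0.3]
grip_width: 0.563
grasp_force: 31.1
```

Request:
{"api": "play_rows", "payload": {"plan": [0,0,0,0,0,0.0005,0.45,0,0,0,0,0,0.001,0.45,0,0,0,0,0,0.001,0.45]}}

```text
clock: 9.4
position: [0.4801, -0.0869, 0.0717]
ee_rot: [0.208, 0.978, 0.0, -0.0]
ft_force: [-0.2, 1.2, -0.7]
grip_width: 0.564
grasp_force: 31.1
```

Request:
{"api": "play_rows", "payload": {"plan": [0,0,0,0,0,0.0005,0.45,0,0,0,0,0,0.001,0.45,0,0,0,0,0,0.001,0.45]}}

```text
clock: 9.78
position: [0.4801, -0.0869, 0.0707]
ee_rot: [0.208, 0.978, 0.0, -0.0]
ft_force: [0.2, -0.1, 0.6]
grip_width: 0.565
grasp_force: 31.1
```

Request:
{"api": "play_rows", "payload": {"plan": [0,0,0,0,0,0.0005,0.45,0,0,0,0,0,0.0008,0.45,0,0,0,0,0,0.0008,0.45]}}

```text
clock: 10.15
position: [0.4801, -0.0869, 0.07]
ee_rot: [0.208, 0.978, 0.0, 0.0]
ft_force: [0.4, -0.2, -0.4]
grip_width: 0.567
grasp_force: 31.1
```

Request:
{"api": "play_rows", "payload": {"plan": [0,0,0,0,0,0.0005,0.45,0,0,0,0,0,0.0005,0.6,0,0,0,0,0,0.0005,0.65,0,0,0,0,0,0.0005,0.7,0,0,0,0,0,0.0005,0.7,0,0,0,0,0,-0.01,0.7,0,0,0,0,0,-0.03,0.7,0,0,0,0,0,-0.06,0.7,0,0,0,0,0,-0.1,0.6,0,0,0,-0.02,0.04,-0.12,0.4,0,0,0,-0.03,0.08,-0.12,0.2,0,0,0,-0.03,0.12,-0.12,0,0,0,0,-0.03,0.16,-0.12,0,0,0,0,-0.03,0.16,-0.12,0,0,0,0,-0.03,0.16,-0.12,0]}}

```text
clock: 12.02
position: [0.5724, 0.0464, 0.1904]
ee_rot: [0.208, 0.978, -0.0, 0.0]
ft_force: [0.4, -0.3, 0.2]
grip_width: 0.001
grasp_force: 0.0
```

Run:
```python
from h import *
to(.5,.1,.15)
S=viewer.camera('side');T=viewer.camera('top');f=lambda X:np.round(X,4)
for n,im in(('top',T),('side',S)):
    for p,st in blobs(n,im,'green',20): print(n,st,f(ray(n,*p,.064)))
    for p,st in blobs(n,im,'red',4):
        if st[4]<40: print(n,'red',st,f(ray(n,*p,.097)))
a=cv2.resize(S[120:245,170:336],(800,600),interpolation=cv2.INTER_CUBIC)
cv2.imwrite('pics/s3.png',a[:,:,::-1])
cv2.imwrite('pics/t3.png',cv2.resize(T[133:233,213:346],(800,600),interpolation=cv2.INTER_CUBIC)[:,:,::-1])
```

```text
t 12.025 pos [0.5724 0.0464 0.1904] yang 66.0 tilt [ 0. -0. -1.] F [ 0.38 -0.34  0.23] g 0.001 0.0 tip 0.014
tool delta [0.0879 0.0195 0.0404]
top [ 67 171  20   9 103] [0.6356 0.6104 0.064 ]
top [423 195  21   8 162] [ 0.5214 -0.6598  0.064 ]
top [194 203  10  11  83] [0.5071 0.1781 0.064 ]
top [267 207  14  14 151] [ 0.4818 -0.0875  0.064 ]
top [105 215  10  10  84] [0.4736 0.4907 0.064 ]
top red [359 127   4   3   8] [ 0.7765 -0.4065  0.097 ]
top red [273 166   4   4  14] [ 0.6402 -0.0957  0.097 ]
top red [288 201   4   4  12] [ 0.5154 -0.1442  0.097 ]
top red [253 215   4   4  14] [ 0.4676 -0.0204  0.097 ]
side [256 187  14  11 113] [ 0.4805 -0.0838  0.064 ]
side [235 262  11  12 103] [0.5067 0.2155 0.064 ]
side [225 373  14  11 131] [0.4755 0.5156 0.064 ]
side red [254 171   3   4   6] [ 0.5149 -0.1411  0.097 ]
side red [263 200   3   4   8] [ 0.4663 -0.0179  0.097 ]
side red [223 207   2   4   6] [0.5913 0.0319 0.097 ]
```

View pics/s3.png

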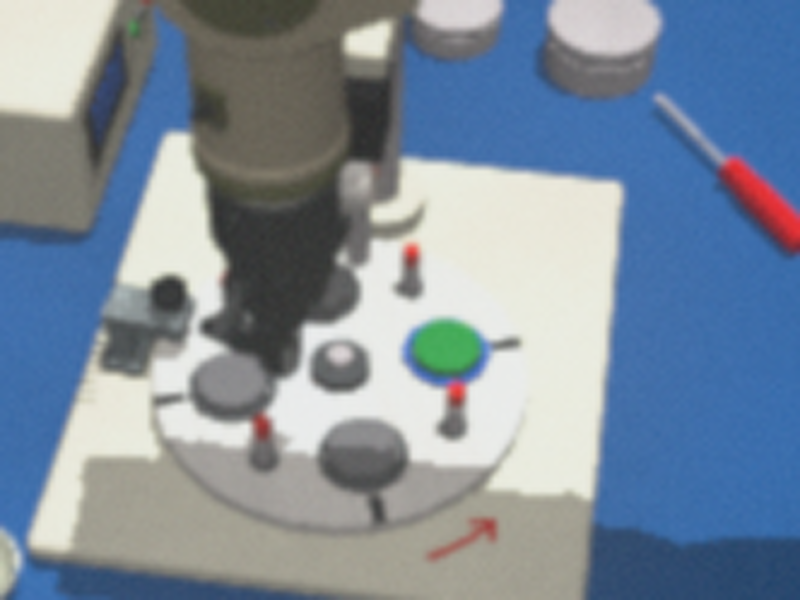

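View pics/t3.png

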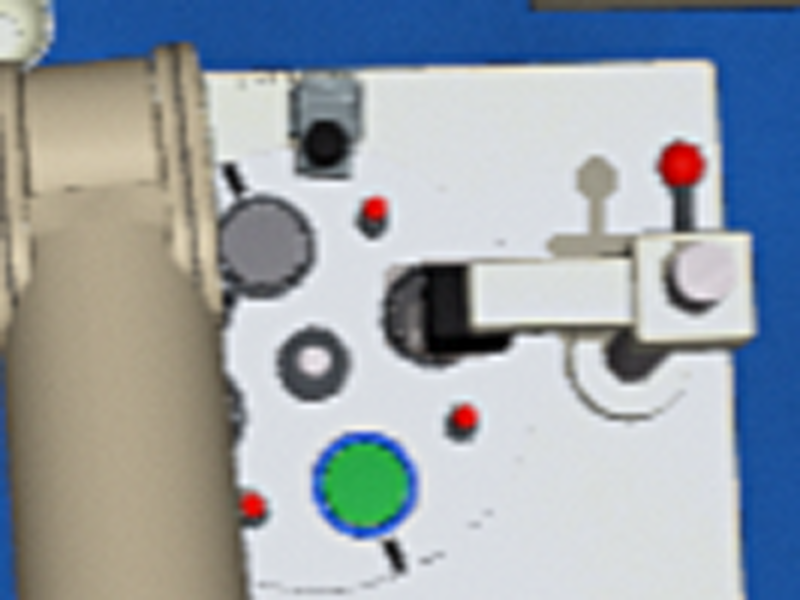

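The disc sits flat and centred in the blue ring (side (447,348), top (365,483)). Post_c, on the +y side, is clear of the gauge and stop block, so I'll push on it with the shut fingers.

Request:
{"api": "play_rows", "payload": {"plan": [0,0,-8,-0.02,0.002,0,0,0,0,-16,-0.04,0.004,0,0,0,0,-24,-0.0457,0.0046,0,0,0,0,-32,-0.0457,0.0046,0,0,0,0,-32,-0.0457,0.0046,0.03,0,0,0,-32,-0.0457,0.0046,0.065,0,0,0,-32,-0.0457,0.0046,0.09,0,0,0,-32,-0.0457,0.0046,0.104,0,0,0,-32,-0.0457,0.0046,0.104,0,0,0,-32,-0.0457,0.0046,0.104,0]}}

```text
clock: 13.38
position: [0.6168, 0.0326, 0.0872]
ee_rot: [-0.07, 0.998, 0.0, 0.001]
ft_force: [-0.2, 0.8, 0.8]
grip_width: -0.003
grasp_force: 0.0
```

Run:
```python
from h import *
to(.616,.032,.086)
o=status.get_obs();R=Ro.from_quat(o['ee_rot']).as_matrix();n=R[:,0];print(n)
C=np.array([.5536,-.057]);r=.0945
p=lambda a:np.r_[C+r*np.array([np.cos(np.radians(a)),np.sin(np.radians(a))])-.018*n[:2],.086]
a0=66.
for d in range(0,72,4): print(d,np.round((R.T@(p(a0+d)-o['position']))[:2],4))
```

```text
t 13.375 pos [0.6168 0.0326 0.0872] yang 98.0 tilt [ 0.002  0.    -1.   ] F [-0.17  0.79  0.81] g -0.003 0.0 tip 0.014
tool delta [ 0.0009 -0.0004  0.0012]
[-0.99022691 -0.1394553  -0.00169887]
0 [0.007  0.0003]
4 [0.0127 0.0036]
8 [0.0187 0.0065]
12 [0.0248 0.0089]
16 [0.031 0.011]
20 [0.0374 0.0126]
24 [0.0439 0.0137]
28 [0.0505 0.0144]
32 [0.0571 0.0146]
36 [0.0637 0.0144]
40 [0.0702 0.0137]
44 [0.0767 0.0126]
48 [0.0831 0.011 ]
52 [0.0894 0.009 ]
56 [0.0955 0.0065]
60 [0.1015 0.0036]
64 [0.1072 0.0003]
68 [ 0.1126 -0.0034]
```

Request:
{"api": "play_rows", "payload": {"plan": [0,0,0,0.003,0,0,0,0,0,0,0.005,0,0,0,0,0,0,0.007,0.0003,0,0,0,0,0,0.0085,0.001,0,0,0,0,0,0.01,0.002,0,0,0,0,0,0.0127,0.0036,0,0,0,0,0,0.0157,0.005,0,0]}}

```text
clock: 14.25
position: [0.6003, 0.0362, 0.0864]
ee_rot: [-0.07, 0.998, 0.0, 0.001]
ft_force: [4.7, 2.9, 0.6]
grip_width: 0.005
grasp_force: 2.0
```

Request:
{"api": "play_rows", "payload": {"plan": [0,0,0,0.003,0.0015,0,0,0,0,0,0.006,0.0027,0,0,0,0,0,0.0091,0.0039,0,0,0,0,0,0.0122,0.005,0,0,0,0,0,0.0153,0.006,0,0,0,0,0,0.0185,0.0068,0,0,0,0,0,0.0217,0.0076,0,0,0,0,0,0.025,0.0082,0,0,0,0,0,0.0282,0.0087,0,0,0,0,0,0.0315,0.0091,0,0,0,0,0,0.0348,0.0094,0,0,0,0,0,0.0381,0.0095,0,0,0,0,0,0.0414,0.0096,0,0,0,0,0,0.0447,0.0096,0,0]}}

```text
clock: 16.0
position: [0.554, 0.0392, 0.0859]
ee_rot: [-0.07, 0.998, 0.0, -0.0]
ft_force: [3.2, 3.5, -0.6]
grip_width: 0.002
grasp_force: 2.0
```

Run:
```python
from h import *
to(.616,.032,.086)
o=status.get_obs();R=Ro.from_quat(o['ee_rot']).as_matrix();n=R[:,0]
C=np.array([.5536,-.057]);q=np.array(o['position'][:2])+.018*n[:2]-C;print('post r,ang',np.hypot(*q),np.degrees(np.arctan2(q[1],q[0])))
T=viewer.camera('top');S=viewer.camera('side')
for n,im,z in(('top',T,.064),('side',S,.064)):
    for p,st in blobs(n,im,'green',60):
        X=ray(n,*p,z)[:2]-C
        if np.hypot(*X)<.12: print(n,'nest',np.hypot(*X),np.degrees(np.arctan2(X[1],X[0]))%360)
    for p,st in blobs(n,im,'red',4):
        X=ray(n,*p,.097)[:2]-C
        if np.hypot(*X)<.11: print(n,'post',np.hypot(*X),np.degrees(np.arctan2(X[1],X[0]))%360)
```

```text
t 16.0 pos [0.554  0.0392 0.0859] yang 98.1 tilt [-0.  0. -1.] F [ 3.17  3.51 -0.59] g 0.002 1.9666697457432747 tip 0.014
tool delta [-0.0604 -0.0158 -0.0001]
post r,ang 0.09526454036182987 100.55346521308319
top nest 0.0788150904612017 236.6866539327686
top post 0.09466843340660457 10.048986296387087
top post 0.09487698583641316 191.14501358301428
side nest 0.07764119618212252 234.9168348959629
side post 0.0950547795668974 12.327664546809014
side post 0.09555207413278913 189.92655651732528
side post 0.09696049787398106 100.41654535648435
```

Request:
{"api": "play_rows", "payload": {"plan": [0,0,0,0.0033,-0.0002,0,0,0,0,0,0.0066,-0.0005,0,0,0,0,0,0.0098,-0.0009,0,0,0,0,0,0.0131,-0.0014,0,0,0,0,0,0.0163,-0.002,0,0,0,0,0,0.0195,-0.0028,0,0,0,0,0,0.0227,-0.0036,0,0,0,0,0,0.0259,-0.0046,0,0,0,0,0,0.028,-0.0053,0,0,0,0,0,0.029,-0.0056,0,0]}}

```text
clock: 17.35
position: [0.526, 0.0288, 0.0859]
ee_rot: [-0.07, 0.998, -0.0, -0.0]
ft_force: [1.9, 2.4, 0.3]
grip_width: 0.0
grasp_force: 1.2
```

Request:
{"api": "play_rows", "payload": {"plan": [0,0,0,0.0009,-0.0004,0,0,0,0,0,0.0018,-0.0008,0,0,0,0,0,0.0027,-0.0012,0,0,0,0,0,0.0036,-0.0016,0,0,0,0,0,0.0045,-0.002,0,0,0,0,0,0.0054,-0.0024,0,0]}}

```text
clock: 18.1
position: [0.5212, 0.026, 0.0859]
ee_rot: [-0.07, 0.998, 0.0, -0.0]
ft_force: [2.8, 2.9, -2.1]
grip_width: 0.001
grasp_force: 2.0
```

```bash
cat > a.py <<'E'
from h import *
o=status.get_obs();R=Ro.from_quat(o['ee_rot']).as_matrix();n=R[:,0]
C=np.array([.5536,-.057]);q=np.array(o['position'][:2])+.018*n[:2]-C;a=np.arctan2(q[1],q[0]);print(o['clock'],'finger post r,ang',np.hypot(*q),np.degrees(a),o['ft_force'])
t=np.array([-np.sin(a),np.cos(a),0]);print('tangent in tool',R.T@t,'F along',np.dot(o['ft_force'],-t))
for n,z in(('top',.064),('side',.064)):
    im=viewer.camera(n)
    for p,st in blobs(n,im,'green',30):
        X=ray(n,*p,z)[:2]-C
        if np.hypot(*X)<.12: print(n,'nest',st[4],np.hypot(*X),np.degrees(np.arctan2(X[1],X[0]))%360)
    for p,st in blobs(n,im,'red',4):
        X=ray(n,*p,.097)[:2]-C
        if np.hypot(*X)<.11: print(n,'post',np.hypot(*X),np.degrees(np.arctan2(X[1],X[0]))%360)
E
python3 a.py
```

```text
18.1 finger post r,ang 0.0948417201037579 121.9644300313176 [ 2.76827442  2.87951555 -2.09873657]
tangent in tool [ 9.14035466e-01 -4.05634254e-01  1.36100996e-04] F along 3.8729345662512986
top nest 135 0.07960865771321446 256.4472274798759
top post 0.09468730804576837 212.45602063062339
side post 0.09142625518075624 302.7495202737889
side post 0.09314613039571895 209.77686182826642
side post 0.09424445464102725 32.696758073343496
side post 0.09589615584745768 121.41959044876936
```

Request:
{"api": "play_rows", "payload": {"plan": [0,0,0,0.0007,-0.0003,0,0,0,0,0,0.0014,-0.0006,0,0,0,0,0,0.0021,-0.001,0,0,0,0,0,0.0028,-0.0013,0,0]}}

```text
clock: 18.7
position: [0.5188, 0.0244, 0.086]
ee_rot: [-0.07, 0.998, 0.0, 0.0]
ft_force: [4.4, 2.9, -2.6]
grip_width: 0.0
grasp_force: 2.1
```

Request:
{"api": "play_rows", "payload": {"plan": [0,0,0,0.0005,-0.00025,0,0,0,0,0,0.001,-0.0005,0,0,0,0,0,0.0015,-0.00075,0,0,0,0,0,0.0018,-0.0009,0,0]}}

```text
clock: 19.2
position: [0.5173, 0.0234, 0.0861]
ee_rot: [-0.07, 0.998, 0.0, 0.0]
ft_force: [2.4, 1.8, 0.8]
grip_width: 0.001
grasp_force: 1.5
```

Request:
{"api": "play_rows", "payload": {"plan": [0,0,0,0.0005,-0.00025,0,0,0,0,0,0.001,-0.0005,0,0,0,0,0,0.0015,-0.00075,0,0,0,0,0,0.0018,-0.0009,0,0]}}

```text
clock: 19.7
position: [0.5157, 0.0223, 0.0861]
ee_rot: [-0.07, 0.998, 0.0, 0.0]
ft_force: [4.5, 3.5, -2.1]
grip_width: 0.002
grasp_force: 2.4
```

```bash
python3 a.py|head -2
```

```text
19.7 finger post r,ang 0.0948695082792242 125.98124790633167 [ 4.54317064  3.48342882 -2.10588848]
tangent in tool [ 8.83467262e-01 -4.68492428e-01 -6.64742826e-04] F along 5.722961688199794
```

Request:
{"api": "play_rows", "payload": {"plan": [0,0,0,0.0005,-0.00027,0,0,0,0,0,0.001,-0.00054,0,0,0,0,0,0.0015,-0.0008,0,0,0,0,0,0.0018,-0.00096,0,0]}}

```text
clock: 20.3
position: [0.5138, 0.0209, 0.086]
ee_rot: [-0.07, 0.998, 0.0, -0.0]
ft_force: [2.9, 2.4, 0.3]
grip_width: -0.004
grasp_force: 1.7
```

Request:
{"api": "play_rows", "payload": {"plan": [0,0,0,0.0005,-0.00027,0,0,0,0,0,0.001,-0.00054,0,0,0,0,0,0.0015,-0.0008,0,0,0,0,0,0.0018,-0.00096,0,0]}}

```text
clock: 20.8
position: [0.5117, 0.0193, 0.0858]
ee_rot: [-0.07, 0.998, -0.0, -0.0]
ft_force: [0.2, -0.4, 0.8]
grip_width: -0.001
grasp_force: 0.0
```

Push force has vanished. I'll check where the plate stands.

```bash
python3 a.py
```

```text
20.8 finger post r,ang 0.09492280068048173 128.95153980722137 [ 0.1751476  -0.43844891  0.81473135]
tangent in tool [ 8.57750798e-01 -5.14065031e-01  8.43470119e-04] F along -0.1394281203680818
top nest 105 0.080255325067935 261.6273235452768
top post 0.09427299731595029 38.14794918705543
top post 0.09508252635086545 309.9884003958815
top post 0.0953201139120834 220.30748516849997
side post 0.09118222131932531 310.7237331913878
side post 0.09181102957013906 218.98526276184327
side post 0.0951659290660629 41.04999275762334
side post 0.09695270199474082 129.03208704944333
```

Run:
```python
from h import *
a=cv2.imread('pics/s3.png')
S=viewer.camera('side');b=cv2.resize(S[120:245,170:336],(800,600),interpolation=cv2.INTER_CUBIC)[:,:,::-1].copy()
for im in(cv2.imread('pics/s2.png'),a,b):
    g=im[260:340,140:200].max(2)<60; y,x=np.nonzero(g); print(len(x),x.mean()+140,y.mean()+260,y.min()+260,y.max()+260)
cv2.imwrite('pics/cmp.png',np.hstack([cv2.resize(i[230:390,80:240],(400,400)) for i in(a,b)]))
```

```text
13 164.15384615384616 296.46153846153845 291 300
274 169.03284671532847 294.32481751824815 282 306
62 170.33870967741936 303.66129032258067 291 311
```

View pics/cmp.png

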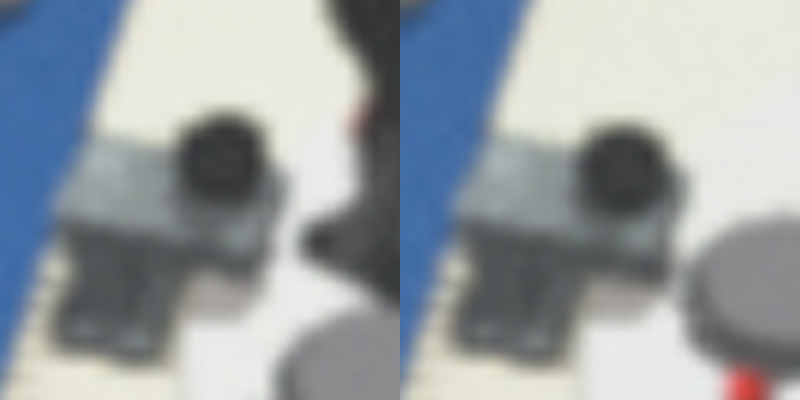

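Comparing the two, the knob fell from (222,157) to (622,170), about 1.2 camera pixels, which is roughly the 5 mm drop. The plunger is in the notch. Backing off and up.

Request:
{"api": "play_rows", "payload": {"plan": [0,0,0,-0.004,0.002,0,0,0,0,0,-0.012,0.006,0,0,0,0,0,-0.02,0.015,0,0,0,0,0,-0.02,0.02,-0.03,0,0,0,0,-0.02,0.03,-0.07,0,0,0,0,-0.02,0.06,-0.11,0,0,0,0,-0.02,0.1,-0.13,0,0,0,0,-0.02,0.15,-0.13,0,0,0,0,-0.02,0.2,-0.13,0,0,0,0,-0.02,0.2,-0.13,0,0,0,0,-0.02,0.2,-0.13,0]}}

```text
clock: 22.32
position: [0.5042, 0.2205, 0.2158]
ee_rot: [-0.07, 0.998, -0.0, -0.0]
ft_force: [0.5, -0.7, -0.6]
grip_width: -0.001
grasp_force: 0.0
```

```bash
python3 a.py
python3 - <<'E'
from h import *
S=viewer.camera('side')
cv2.imwrite('pics/end.png',cv2.resize(S[120:345,150:450],(800,600),interpolation=cv2.INTER_CUBIC)[:,:,::-1])
E
```

```text
22.325 finger post r,ang 0.2831247931151975 103.7430914222222 [ 0.51300477 -0.71458079 -0.58155123]
tangent in tool [ 9.95084105e-01 -9.90331851e-02  2.29692984e-04] F along 0.32855573219183376
top nest 106 0.08035729204585879 261.518338200685
top post 0.09319611632625356 39.50379081369376
top post 0.09508252635086545 309.9884003958815
top post 0.0927376952655574 130.6170724305543
top post 0.0953201139120834 220.30748516849997
side post 0.09245402736269273 218.76094747824752
side post 0.09463846144564791 40.83978786956136
```

View pics/end.png

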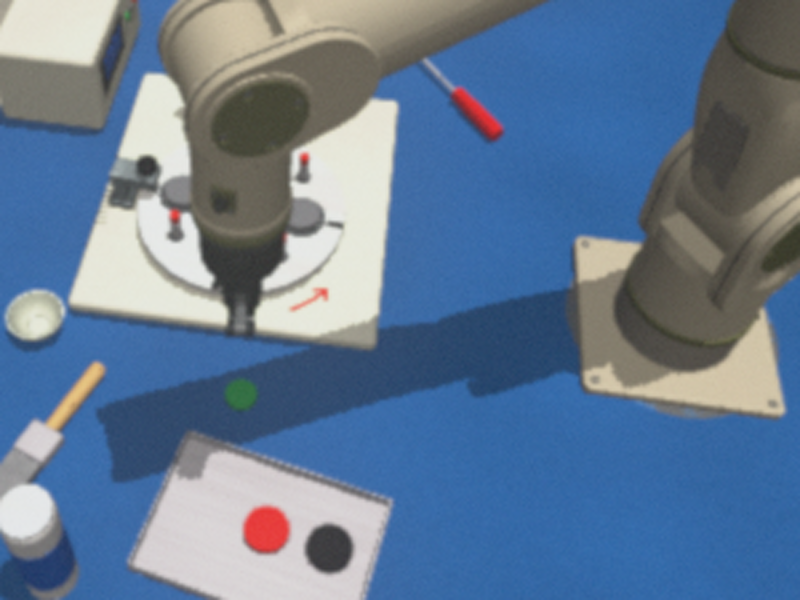

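The red disc (266,529) and black disc (329,548) are still in the tray, the loose items haven't moved, and the arm touches nothing. The post angles are the same as before backing off, so I'm handing in.

```bash
python3 -c "
from workcell import manip
print(manip.hand_in())"
```

```text
the job is handed in; nothing more can be done
None
```

The green disc sits flat in the blue nest, and the plate is locked in the next notch with the nest under the gauge; I saw the plunger drop and handed the job in after about 22 s.

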